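# Dispense one battery pack into a tray from the twist-lock stack

### The arm

A 6-joint arm with a two-finger parallel gripper is mounted at the origin on the work surface. World frame = base frame: x ahead of the robot, y to its left, z up, the work surface at z = 0. Lengths are in m, angles in degrees, forces in N, time in s.
With the tool pointing down it reaches from about 0.35 to 0.85 m from the base axis. Payload 8.1 kg.
Tool frame: the origin (TCP) lies midway between the tips of the shut fingers; the grasp point (between the pads) lies 19 mm behind it (manip.pinch_z is the distance from the TCP to the grasp point, in m); z points along the fingers, y is the line along which they close (so a half turn about z gives the same grasp; the last joint's range is limited). The gripper opens to 93 mm and grips with 3 to 60 N. Pads are 15 mm wide; open, the fingers measure 128 mm over their backs; the gripper's body (75 mm by 188 mm) begins 65 mm behind the grasp point.
Start: joints at [-68.491, 7.471, 85.268, -0, 87.261, -4.893], TCP at [0.267, -0.537, 0.219] pointing down, gripper open.
Joint ranges: [-169.43, 169.43], [-51.17, 129.36], [1.28, 143.12], [-76.62, 256.62], [0, 156.53], [-152.29, 152.29]. Speed limits (degrees/s): [136.94, 136.94, 159.86, 180, 180, 180].

### API

Orientations are given as a 3x3 rotation matrix whose columns are the frame's x, y, z axes.
In Python, from station import manip, cams, spotter gives the robot as it stands.
- The arm moves only by the tool arm_command, never from a script. Its argument "rows" is a list of rows, each an object with "slide": the shift along the world's x, y, z in mm, a list of three; "rot": the turn, a rotation vector about the world's x, y, z in degrees, a list of three; "jaw": the closure, from -1 (fully open) to 1 (shut). A call has 1 to 5 rows; each row shifts and turns the commanded pose from where the row before left it; what a row does not reach is not made up. A row lasts 1/8 s, in which the tool goes at most 62.5 mm and 10.7 degrees, less where a joint would pass 70% of its speed; a pose out of reach is approached as far as the arm can. A call with a gripper value outside its range is refused whole. The fingers move at their own pace and stop on an object; "newtons" is the grip in N (left out, the last holds). Time passes only in rows, so rows that do not move let the fingers close. It gives the time, the measured TCP pose, the force, the opening and the grip force at its end, in the units of the state.
- manip.read_state(): the state, without advancing time (a new reading comes with each control period).
- cams.capture(name): name is "scene" or "top" or "wrist"; returns a dict with "frame" (400x640x3 uint8, red, green, blue), "fx", "fy", "cx", "cy" (pixels), "k1" (the pictures are not rectified: a ray, as slopes to the right and down, at radius r is drawn at 1 + k1 r^2 times it, then the intrinsics apply), "R" (3x3) and "t" (3): a world point X has camera coordinates R X + t; the wrist camera has in their place "mount" (4x4, takes a point from camera to tool coordinates, whose origin is the TCP and whose axes are the flange's). Camera axes: x right, y down, z forward; pixel columns grow to the right and rows downward; lengths in m; the calibration is good to about 2 mm. A picture is of the moment at which its call begins: read the wrist's pose just before it. There is no depth.
- manip.finish_job(): hands the job in; it is judged then, once.
Trained networks look in a picture, given as the dict that the camera call returned (one of the last four; its "shot" number tells which), for a name from the list of things; names that differ only in an ending like _2 or _b are one class to them, and where a whole thing is asked for, a point or a joint stands for the part that bears it (a point fixed in the world has none). Each returns a list of dicts, best first, with "score" (0 to 1); they miss things now and then, are a little off and sometimes report something else, mostly with a low value. They report only what shows in the picture. A call takes as long as a camera call. They do not tell look-alikes from the thing itself.
- spotter.find_in(picture, label): "xyz" ([x, y, z] in m, in the coordinates of the camera as it stood for that picture, good to about 4 mm: the middle of the surface that is visible of it).
- spotter.trace(picture, label): "region" (400x640 bool, what is visible of it).
- spotter.landmark_of(picture, label): "xyz" ([x, y, z] in m, in the coordinates of the camera as it stood for that picture, good to about 4 mm: a listed point, or the origin of a listed thing).
The state is a dict: "time_s": time; "joint_pos": joint angles; "qvel": joint speeds; "joint_efforts": joint torques, N m; "ee_pos": TCP position; "eef_rot": TCP orientation; "force": force on the tool from outside, world axes, zero at the start; "torque": the same for the moment, N m; "opening": opening from 0.0 (shut) to 1.0 (fully open); "grip_force": force on a finger pad.
Only numpy, scipy, OpenCV 4.12 (cv2) and the standard library are available. Lean on these libraries where they do the work, as an engineer would, in place of code of your own. Each camera call takes 0.05 s, during which the arm holds its last target. There are 200 camera calls.

### The job

Free the top tray from the stack by twisting it clockwise while lifting, stand it on the bench under the dispenser's chute with its near rim up to the rubber bumper, and let go. Then push the dispenser's spring slide once all the way to its stop and let go of it there, so that it snaps back by itself and one battery pack drops into the tray. Be gentle enough that the dispenser does not shift along the bench, and leave the other things lying on the bench where they are.

Things in the scene. Friction and masses are not known exactly. Their poses are not given: they have to be found in the camera images.
- tray: Grey round tray, loose top one of the stack: 40 mm high, outer diameter 120 mm at the foot, 150 mm at the rim, 3 mm wall, inner floor 15 mm above the underside, 100 to 200 g. Origin: centre of the underside, z up; underside starts 66 mm above the bench. A hidden twist lock on its centre line holds it down: it rises about 2 mm, then is blocked.
- bar (a point): Top centre of the upright grip bar in the middle of the tray, 55 mm above the tray's underside: 50 mm long (tray x axis), 14 mm thick (tray y axis), rising 40 mm from the tray's floor. To unlock, turn the tray clockwise seen from above, about its centre.
- stack: Lower trays of the stack, same shape, screwed down, 75 mm high; origin: centre on the bench. After a clockwise turn somewhere between 10 and 70 degrees (unseen, to be felt) the top tray comes to a window about 17 degrees wide in which it lifts straight out; beyond it, it is blocked again. It turns freely and is clear once 10 mm up.
- dispenser: Grey dispenser, 3.2 kg, loose on rubber feet: over about 17 N along the bench can shift it. Its y axis is the way the slide is pushed, z up; origin on the bench under the magazine's centre. Housing 90 mm wide (x), y -158 to 28 mm, top at 95 mm; on it the aluminium magazine, 78 x 57 mm, top at 167 mm, holding three packs.
- chute_end (a point): Middle of the lower edge of the sloping chute at the dispenser's front, about 51 mm above the bench, y = 61 mm in the dispenser's frame; the chute is 74 mm wide, its two side cheeks reach to y = 76 mm at 59 mm or more above the bench. Below it a rubber bumper, 22 to 38 mm high, stands out to y = 45 mm.
- spot (a point): Point on the bench where the tray's centre belongs: x = 0, y = 123 mm in the dispenser's frame; the tray's rim is then 3 mm from the bumper and under the chute's end. The chute blocks lowering it straight down there: lower it 40 mm farther out (+y), then slide it in. Best with the grip bar across the chute (along dispenser x).
- handle (a point): Top centre of the slide's black upright handle behind the magazine, 154 mm above the bench: 14 mm thick across the slide (dispenser x), 24 mm along it (dispenser y), standing 42 mm up from the slide's steel plate (top at 112 mm). At home at y = -130 mm in the dispenser's frame.
- slide (a joint): Travel of the spring slide in m along the dispenser's +y: 0 at home, 0.062 at its stop. The spring pushes back with about 5 N at home, 9 N at the stop; let go there it snaps home in about 0.1 s. Pushing drives the lowest pack out of the magazine; the others drop down once the slide is home.
- pack0: Lowest grey battery pack in the magazine, 66 x 44 x 20 mm, about 90 g; origin at the centre of its underside.
- pack1: Second pack, alike, lying on the first.
- pack2: Third pack, alike, on top.
- meter: Red multimeter lying on the bench, 90 x 185 x 45 mm (bystander).
- breadboard: White breadboard, 55 x 165 x 9 mm (bystander).
- screwdriver: Screwdriver, 190 mm long (bystander).
- spool: Metal spool, 60 mm in diameter, 40 mm high (bystander).
Not all that is in view belongs to the job. What is shaped like the tray but purple is not meant.

How it is judged (in metres and radians):
On the way, in this order (a step that is already met when the one before it is completed fails the run):
1. the tray is lifted clear of the stack (height (world z) of tray above 0.085 m), for 0.1 s.
2. the tray stands upright on the bench under the chute, released (horizontal distance between tray and spot below 0.018 m and height (world z) of tray below 0.005 m and angle between tray's own z axis and vertical below 0.05 rad and contact force between the fingers and tray below 0.1 N), for 0.2 s.
3. the slide is pushed to its stop (within 3 mm) (value of joint slide above 0.059 m), for 0.05 s.
4. let go, the slide snaps back by itself (faster than 0.25 m/s) (velocity of joint slide below -0.25 m/s).
At the end, for the whole second after the job is handed in: The slide is home (within 3 mm); the first pack lies at rest in the tray; the other two are still in the magazine; the tray stands upright on the bench, released, within 25 mm of its place under the chute (value of joint slide below 0.003 m and horizontal distance between pack0 and tray below 0.072 m and z of pack0 in the frame of tray between 0.01 and 0.06 m and linear speed of each of pack0, tray below 0.02 m/s and z of pack1 in the frame of dispenser above 0.09 m and z of pack2 in the frame of dispenser above 0.105 m and horizontal distance between each of pack1, pack2 and dispenser below 0.01 m and horizontal distance between tray and spot below 0.025 m and height (world z) of tray below 0.005 m and angle between tray's own z axis and vertical below 0.05 rad); the robot touches nothing.
It fails at once if the dispenser is shoved more than 8 mm (distance of dispenser from where it was at the start of the episode above 0.008 m).
It fails at once if a bystander is moved more than 30 mm (distance of any of meter, breadboard, screwdriver, spool from where it was at the start of the episode above 0.03 m).
It also fails if it takes over 72 s, if anything falls off the work surface, if the arm or the gripper's body presses on something with over 40 N, if the wrist force passes 120 N, or if a joint passes its speed limit or range.

## Working session

There is one attempt and no reset: what is moved stays moved. The work goes in short steps, Python scripts to look and compute and a tool call to move; the robot and the scene stay as the last step left them, time stands still between calls to the robot, and variables do not carry over. Pictures are saved under pics/ and viewed, at most 10 in all, crops included, and the job is handed in when it is done.

Besides the shell and the picture viewer there is one more tool, called after ">>>" as a command line: name --argument value ..., lists and objects as JSON in quotes. arm_command: Moves the arm, as the interface text tells. Its arguments: {"type":"object","properties":{"rows":{"type":"array"},"newtons":{"type":"number"}},"required":["rows"]}

```bash
mkdir -p pics; cat > h.py <<'E'
import numpy as np, cv2
from station import manip, cams, spotter
def world(p,x,st=None):
    x=np.array(x)
    if 'R' in p: return np.array(p['R']).T@(x-np.array(p['t']))
    M=np.array(p['mount']); y=M[:3,:3]@x+M[:3,3]
    return np.array(st['eef_rot'])@y+np.array(st['ee_pos'])
def look(cam,labels):
    st=manip.read_state(); p=cams.capture(cam)
    for l in labels:
        for r in spotter.landmark_of(p,l)[:3]:
            print(cam,l,round(r['score'],2),world(p,r['xyz'],st).round(4))
    return p
def save(p,n): cv2.imwrite('pics/'+n,np.array(p['frame'])[:,:,::-1])
E
python3 - <<'E'
from h import *
L=['tray','bar','stack','dispenser','chute_end','spot','handle','meter','breadboard','screwdriver','spool']
a=look('top',L); b=look('scene',L)
cv2.imwrite('pics/a.png',np.vstack([a['frame'],b['frame']])[:,:,::-1][:, :])
im=cv2.resize(np.vstack([a['frame'],b['frame']])[:,:,::-1],(480,600)); cv2.imwrite('pics/a.png',im)
save(a,'top.png')
print(manip.read_state())
E
```

```text
top tray 0.95 [ 0.32   -0.1364 -0.0035]
top tray 0.81 [0.5757 0.307  0.0652]
top tray 0.79 [0.3668 0.139  0.0033]
top bar 0.94 [0.3671 0.1349 0.0559]
top bar 0.94 [ 0.3213 -0.1355  0.0552]
top bar 0.93 [0.5725 0.2998 0.1229]
top dispenser 0.61 [ 0.5992 -0.1138 -0.0018]
top handle 0.55 [ 0.6058 -0.2423  0.1577]
top handle 0.44 [ 0.7838  0.0347 -0.0016]
top meter 0.84 [ 0.4958 -0.4288 -0.0009]
top breadboard 0.59 [ 0.7844  0.0307 -0.003 ]
top screwdriver 0.68 [ 0.3343  0.3641 -0.0019]
top spool 0.91 [ 0.763   0.1836 -0.0024]
scene tray 0.87 [ 3.653e-01  1.370e-01 -2.000e-04]
scene tray 0.76 [ 0.3175 -0.1335  0.0014]
scene tray 0.7 [0.5727 0.3021 0.0688]
scene bar 0.96 [0.577 0.307 0.12 ]
scene bar 0.86 [0.3671 0.1355 0.0561]
scene bar 0.8 [ 0.316  -0.134   0.0577]
scene stack 0.79 [0.5717 0.3019 0.0027]
scene stack 0.55 [0.7625 0.1835 0.0015]
scene dispenser 0.72 [ 0.5975 -0.1124 -0.0019]
scene chute_end 0.82 [ 0.5935 -0.0549  0.0534]
scene chute_end 0.62 [ 0.7626  0.1863 -0.0018]
scene spot 0.52 [ 0.597  -0.1172  0.1307]
scene handle 0.52 [ 0.6058 -0.244   0.1529]
scene meter 0.57 [ 0
[... 304 characters left out ...]
-04,
        8.72617106e+01, -4.89062459e+00]), 'qvel': array([-0.02198225,  0.06602501,  0.00637505, -0.02772485,  0.08009782,
       -0.05216765]), 'joint_efforts': array([ 8.49594617e-04, -5.59768903e+01, -4.92057574e+01,  7.68953701e-02,
        2.30253534e-02, -7.57517910e-06]), 'ee_pos': array([ 0.26682256, -0.53741553,  0.21863364]), 'eef_rot': array([[ 8.95715943e-01,  4.44626752e-01, -3.03732541e-06],
       [ 4.44626752e-01, -8.95715943e-01,  1.27207996e-05],
       [ 2.93542699e-06, -1.27446991e-05, -1.00000000e+00]]), 'force': array([ 0.26238846, -0.93237723,  0.70186572]), 'torque': array([-0.00076999,  0.04720132,  0.04705673]), 'grip_force': 0.0, 'opening': 1.0039869028545558}
```

View pics/top.png

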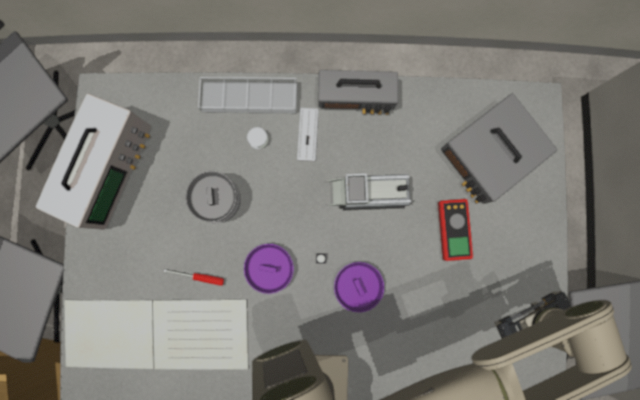

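View pics/a.png

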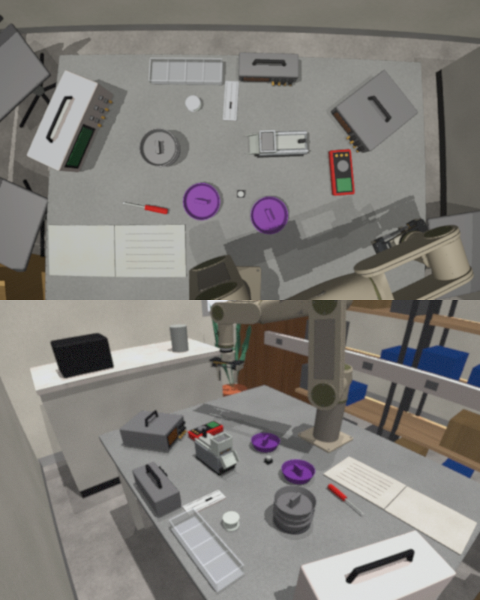

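The tray lookalikes are at px (269,268), (359,287) and (213,196). The first two are purple; the grey one on the stack at (213,196), world (0.574, 0.302), fits. I'll confirm it with the wrist camera before reaching.

>>> arm_command --rows '[{"slide": [25, 30, 45], "rot": [0, 0, 0], "jaw": -1}, {"slide": [35, 40, 30], "rot": [0, 0, 0], "jaw": -1}, {"slide": [40, 45, 15], "rot": [0, 0, 0], "jaw": -1}, {"slide": [40, 45, 15], "rot": [0, 0, 0], "jaw": -1}, {"slide": [40, 45, 15], "rot": [0, 0, 0], "jaw": -1}]'

```text
time_s: 1.82
ee_pos: [0.4478, -0.3309, 0.3394]
eef_rot: [[0.896, 0.444, 0.001], [0.444, -0.896, -0.0], [0.0, 0.001, -1.0]]
force: [1.0, -0.1, -0.2]
opening: 1.002
grip_force: 0.0
```

>>> arm_command --rows '[{"slide": [40, 45, 10], "rot": [0, 0, 0], "jaw": -1}, {"slide": [40, 45, 10], "rot": [0, 0, 0], "jaw": -1}, {"slide": [40, 45, 0], "rot": [0, 0, 0], "jaw": -1}, {"slide": [30, 45, 0], "rot": [0, 0, 0], "jaw": -1}, {"slide": [0, 0, 0], "rot": [0, 0, 0], "jaw": -1}]'

```text
time_s: 2.45
ee_pos: [0.5983, -0.1488, 0.358]
eef_rot: [[0.893, 0.449, -0.0], [0.449, -0.893, 0.001], [0.0, -0.001, -1.0]]
force: [-0.4, 0.3, 0.1]
opening: 0.999
grip_force: 0.0
```

```bash
python3 - <<'E'
from h import *
for i in range(2):
  p=look('wrist',['dispenser','chute_end','handle','spot','slide'])
save(p,'w1.png'); print(manip.read_state()['ee_pos'],np.array(p['mount']).round(3),p['fx'],p['k1'])
E
```

```text
wrist dispenser 0.56 [ 5.952e-01 -1.129e-01 -4.000e-04]
wrist chute_end 0.76 [ 0.5913 -0.0509  0.0555]
wrist handle 0.68 [ 0.6033 -0.2391  0.1549]
wrist spot 0.17 [ 0.5921 -0.0506  0.0545]Traceback (most recent call last):
  File "<stdin>", line 3, in <module>
  File "h.py", line 11, in look
    for r in spotter.landmark_of(p,l)[:3]:
             ~~~~~~~~~~~~~~~~~~~^^^^^
ValueError: it knows: bar, breadboard, chute_end, dispenser, handle, meter, pack, screwdriver, spool, spot, stack, tray
```

```bash
cat >> h.py <<'E'
def ortho(p,st,cx,cy,z,half=.15,n=600):
    # world-plane picture: up=+x, left=+y
    u,v=np.meshgrid(np.arange(n),np.arange(n)); s=2*half/n
    X=np.stack([cx+half-v*s,cy+half-u*s,np.full(u.shape,z)],-1).reshape(-1,3)
    if 'R' in p: C=X@np.array(p['R']).T+np.array(p['t'])
    else:
        M=np.array(p['mount']); T=(X-np.array(st['ee_pos']))@np.array(st['eef_rot'])
        C=(T-M[:3,3])@M[:3,:3]
    a=C[:,:2]/C[:,2:]; a=a*(1+p['k1']*(a**2).sum(1,keepdims=True))
    m=(a*[p['fx'],p['fy']]+[p['cx'],p['cy']]).astype(np.float32).reshape(n,n,2)
    return cv2.remap(np.array(p['frame'])[:,:,::-1],m[...,0],m[...,1],cv2.INTER_LINEAR)
E
python3 - <<'E'
from h import *
st=manip.read_state();p=look('wrist',['dispenser','chute_end','handle'])
a=ortho(p,st,.597,-.12,.112,.13,400); b=ortho(p,st,.597,-.12,.154,.13,400)
cv2.imwrite('pics/w1.png',np.hstack([a,b])); M=np.array(p['mount']);print(M.round(3))
E
```

```text
wrist dispenser 0.61 [ 0.5979 -0.1142  0.002 ]
wrist chute_end 0.31 [ 0.6023 -0.2407  0.1568]
wrist handle 0.73 [ 0.602  -0.2436  0.1544]
[[-0.    -0.959 -0.282  0.079]
 [ 1.    -0.001  0.    -0.001]
 [-0.001 -0.282  0.959 -0.166]
 [ 0.     0.     0.     1.   ]]
```

View pics/w1.png

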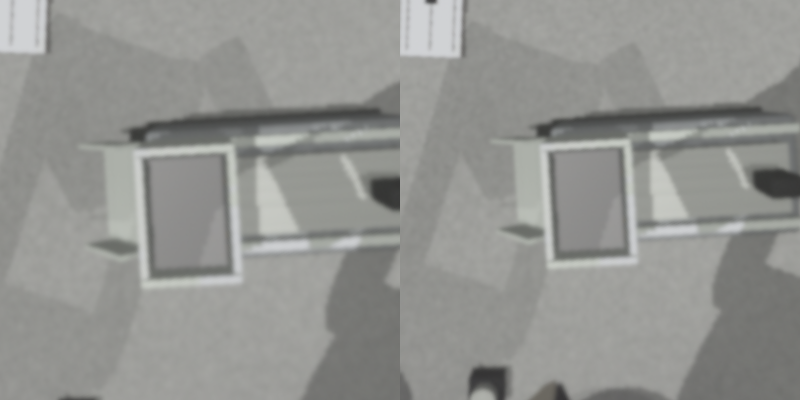

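The orthophoto shows the dispenser with its magazine corners at about (134,150), (235,143) and (143,288). That puts its yaw near +3.8°. Next is the stack.

>>> arm_command --rows '[{"slide": [-5, 50, 0], "rot": [0, 0, 0], "jaw": -1}, {"slide": [-5, 55, 0], "rot": [0, 0, 0], "jaw": -1}, {"slide": [-10, 55, 0], "rot": [0, 0, 0], "jaw": -1}, {"slide": [-10, 55, 0], "rot": [0, 0, 0], "jaw": -1}, {"slide": [-10, 55, 0], "rot": [0, 0, 0], "jaw": -1}]'

```text
time_s: 3.52
ee_pos: [0.5563, 0.1187, 0.3589]
eef_rot: [[0.896, 0.444, 0.001], [0.444, -0.896, 0.0], [0.001, 0.0, -1.0]]
force: [1.2, -0.8, -0.5]
opening: 1.001
grip_force: 0.0
```

>>> arm_command --rows '[{"slide": [-10, 55, 0], "rot": [0, 0, 0], "jaw": -1}, {"slide": [-5, 50, 0], "rot": [0, 0, 0], "jaw": -1}, {"slide": [-5, 40, 0], "rot": [0, 0, 0], "jaw": -1}, {"slide": [0, 0, 0], "rot": [0, 0, 0], "jaw": -1}]'

```text
time_s: 4.03
ee_pos: [0.5361, 0.2647, 0.3584]
eef_rot: [[0.894, 0.448, -0.001], [0.448, -0.894, 0.0], [-0.0, -0.001, -1.0]]
force: [-0.5, -0.0, -0.1]
opening: 1.0
grip_force: 0.0
```

```bash
python3 - <<'E'
from h import *
for i in range(2):
    st=manip.read_state();p=look('wrist',['tray','bar','stack'])
b=ortho(p,st,.574,.302,.121,.09,500)
cv2.imwrite('pics/w2.png',b)
print(st['ee_pos'],st['joint_pos'])
E
```

```text
wrist tray 0.9 [0.364  0.1367 0.0046]
wrist tray 0.58 [0.5713 0.3057 0.0664]
wrist tray 0.55 [ 0.3183 -0.1357  0.0019]
wrist bar 0.78 [0.3633 0.1386 0.0573]
wrist bar 0.58 [0.5712 0.3029 0.1205]
wrist tray 0.86 [ 3.201e-01 -1.341e-01 -2.000e-04]
wrist tray 0.82 [0.5698 0.3047 0.0663]
wrist tray 0.72 [0.3665 0.1365 0.001 ]
wrist bar 0.95 [0.5743 0.3032 0.1198]
wrist bar 0.94 [ 0.318  -0.1345  0.0545]
wrist bar 0.89 [0.362  0.1391 0.0557]
wrist stack 0.27 [0.5743 0.3046 0.1187]
[0.53718088 0.26134994 0.35873715] [ 2.10413224e+01  6.33304122e+00  7.20347320e+01 -2.26996245e-02
  1.01627843e+02  8.47151586e+01]
```

View pics/w2.png

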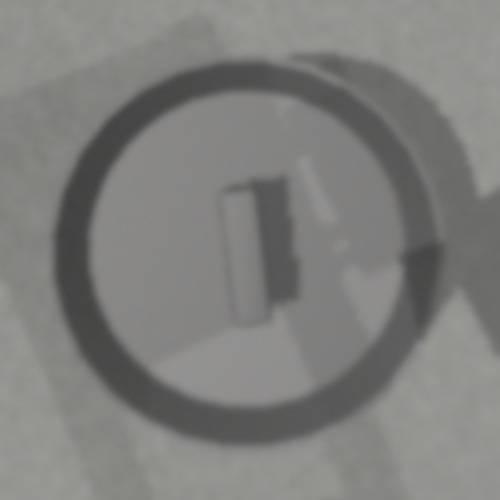

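The enlarged view shows the grey tray with its bar top centred at about (244,256). The bar runs (237,186) to (250,325), which gives world (0.572, 0.304) and yaw about 5.2°. I'll grip the bar by its ends, so the wide gripper body lies across the chute when placing.

>>> arm_command --rows '[{"slide": [7, 9, -30], "rot": [0, 0, 9.8], "jaw": -0.42}, {"slide": [7, 9, -30], "rot": [0, 0, 9.8], "jaw": -0.42}, {"slide": [7, 9, -30], "rot": [0, 0, 9.8], "jaw": -0.42}, {"slide": [7, 8, -30], "rot": [0, 0, 9.8], "jaw": -0.42}, {"slide": [7, 8, -30], "rot": [0, 0, 9.8], "jaw": -0.42}]'

```text
time_s: 5.05
ee_pos: [0.5723, 0.3052, 0.2077]
eef_rot: [[0.247, 0.969, 0.0], [0.969, -0.247, 0.0], [0.0, 0.0, -1.0]]
force: [0.0, -0.1, -0.0]
opening: 0.707
grip_force: 0.0
```

>>> arm_command --rows '[{"slide": [0, 0, -25], "rot": [0, 0, 9.8], "jaw": -0.42}, {"slide": [0, 0, -20], "rot": [0, 0, 9.8], "jaw": -0.42}, {"slide": [0, 0, 0], "rot": [0, 0, 0], "jaw": -0.42}]'

```text
time_s: 5.42
ee_pos: [0.5707, 0.3045, 0.1614]
eef_rot: [[-0.085, 0.996, -0.004], [0.996, 0.085, -0.002], [-0.001, -0.004, -1.0]]
force: [0.2, -0.4, -0.3]
opening: 0.708
grip_force: 0.0
```

```bash
python3 - <<'E'
from h import *
st=manip.read_state();p=look('wrist',['tray','bar'])
b=ortho(p,st,.574,.302,.121,.09,500)
cv2.imwrite('pics/w3.png',b)
R=st['eef_rot'];print(st['ee_pos'],np.degrees(np.arctan2(R[1,1],R[0,1])),st['joint_pos'],st['opening'])
E
```

```text
wrist tray 0.97 [0.5724 0.3023 0.0666]
wrist bar 0.79 [0.5728 0.3044 0.1197]
[0.57071303 0.30446282 0.16139761] 4.897215573072489 [ 2.35405684e+01  1.66314637e+01  8.08262819e+01 -2.62337530e-03
  8.27769806e+01  1.86435381e+01] 0.7078756623171644
```

View pics/w3.png

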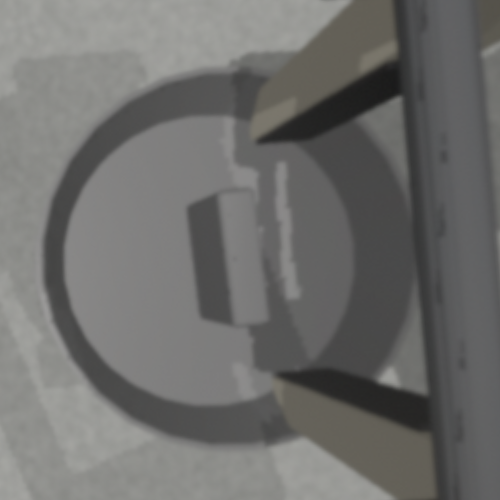

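The bar is centred between the open fingers, with its top at about (244,256), world (0.572, 0.304). I'll descend and grip it.

>>> arm_command --rows '[{"slide": [1, 0, -30], "rot": [0, 0, 0], "jaw": -0.42}, {"slide": [0, 0, -25], "rot": [0, 0, 0], "jaw": -0.42}, {"slide": [0, 0, -17], "rot": [0, 0, 0], "jaw": -0.42}, {"slide": [0, 0, 0], "rot": [0, 0, 0], "jaw": -0.42}]'

```text
time_s: 6.08
ee_pos: [0.5722, 0.3053, 0.0908]
eef_rot: [[-0.086, 0.996, -0.002], [0.996, 0.086, -0.001], [-0.001, -0.002, -1.0]]
force: [0.2, -0.2, 0.5]
opening: 0.709
grip_force: 0.0
```

>>> arm_command --rows '[{"slide": [0, 0, 0], "rot": [0, 0, 0], "jaw": 1}, {"slide": [0, 0, 0], "rot": [0, 0, 0], "jaw": 1}, {"slide": [0, 0, 0], "rot": [0, 0, 0], "jaw": 1}]' --newtons 30

```text
time_s: 6.45
ee_pos: [0.5736, 0.306, 0.0933]
eef_rot: [[-0.087, 0.996, 0.002], [0.996, 0.087, 0.001], [0.001, 0.002, -1.0]]
force: [-1.0, -0.1, 5.3]
opening: 0.536
grip_force: 30.0
```

>>> arm_command --rows '[{"slide": [0, 0, 4], "rot": [0, 0, 0], "jaw": 1}, {"slide": [0, 0, 0], "rot": [0, 0, -5], "jaw": 1}, {"slide": [0, 0, 0], "rot": [0, 0, 0], "jaw": 1}]'

```text
time_s: 6.82
ee_pos: [0.5724, 0.3053, 0.0951]
eef_rot: [[-0.0, 1.0, -0.001], [1.0, 0.0, -0.0], [-0.0, -0.001, -1.0]]
force: [-0.4, 0.3, -2.0]
opening: 0.533
grip_force: 29.9
```

>>> arm_command --rows '[{"slide": [0, 0, 3], "rot": [0, 0, 0], "jaw": 1}, {"slide": [0, 0, 0], "rot": [0, 0, 0], "jaw": 1}]'

```text
time_s: 7.08
ee_pos: [0.572, 0.305, 0.0954]
eef_rot: [[-0.002, 1.0, -0.002], [1.0, 0.002, -0.001], [-0.001, -0.002, -1.0]]
force: [6.5, 2.6, -19.4]
opening: 0.533
grip_force: 29.9
```

>>> arm_command --rows '[{"slide": [0, 0, -1], "rot": [0, 0, -5], "jaw": 1}, {"slide": [0, 0, 0], "rot": [0, 0, 0], "jaw": 1}]'

```text
time_s: 7.32
ee_pos: [0.5716, 0.305, 0.0954]
eef_rot: [[0.085, 0.996, -0.003], [0.996, -0.085, -0.001], [-0.002, -0.003, -1.0]]
force: [1.3, 0.2, -15.6]
opening: 0.537
grip_force: 29.9
```

>>> arm_command --rows '[{"slide": [0, 0, 0], "rot": [0, 0, -6], "jaw": 1}, {"slide": [0, 0, 0], "rot": [0, 0, 0], "jaw": 1}]'

```text
time_s: 7.58
ee_pos: [0.5712, 0.3049, 0.0954]
eef_rot: [[0.188, 0.982, -0.004], [0.982, -0.188, -0.002], [-0.002, -0.003, -1.0]]
force: [-0.3, -0.2, -18.6]
opening: 0.531
grip_force: 29.9
```

>>> arm_command --rows '[{"slide": [0, 0, 0], "rot": [0, 0, -6], "jaw": 1}, {"slide": [0, 0, 0], "rot": [0, 0, 0], "jaw": 1}]'

```text
time_s: 7.82
ee_pos: [0.5712, 0.305, 0.0955]
eef_rot: [[0.289, 0.957, -0.004], [0.957, -0.289, -0.001], [-0.002, -0.003, -1.0]]
force: [-0.5, -0.2, -21.9]
opening: 0.535
grip_force: 29.9
```

>>> arm_command --rows '[{"slide": [0, 0, 0], "rot": [0, 0, -6], "jaw": 1}, {"slide": [0, 0, 0], "rot": [0, 0, 0], "jaw": 1}]'

```text
time_s: 8.07
ee_pos: [0.5713, 0.305, 0.0955]
eef_rot: [[0.387, 0.922, -0.004], [0.922, -0.387, -0.001], [-0.003, -0.003, -1.0]]
force: [0.1, 0.3, -25.1]
opening: 0.535
grip_force: 29.8
```

>>> arm_command --rows '[{"slide": [0, 0, -1], "rot": [0, 0, -6], "jaw": 1}, {"slide": [0, 0, 0], "rot": [0, 0, 0], "jaw": 1}]'

```text
time_s: 8.32
ee_pos: [0.5719, 0.3052, 0.0955]
eef_rot: [[0.481, 0.877, -0.002], [0.877, -0.481, -0.001], [-0.002, -0.002, -1.0]]
force: [-1.1, 0.6, -23.4]
opening: 0.535
grip_force: 29.8
```

>>> arm_command --rows '[{"slide": [0, 0, 0], "rot": [0, 0, -6], "jaw": 1}, {"slide": [0, 0, 0], "rot": [0, 0, 0], "jaw": 1}]'

```text
time_s: 8.57
ee_pos: [0.572, 0.3053, 0.0956]
eef_rot: [[0.57, 0.822, -0.002], [0.822, -0.57, -0.001], [-0.002, -0.001, -1.0]]
force: [-0.9, 0.7, -25.9]
opening: 0.535
grip_force: 29.8
```

>>> arm_command --rows '[{"slide": [0, 0, -1], "rot": [0, 0, -6], "jaw": 1}, {"slide": [0, 0, 0], "rot": [0, 0, 0], "jaw": 1}]'

```text
time_s: 8.82
ee_pos: [0.5727, 0.3056, 0.0957]
eef_rot: [[0.653, 0.758, -0.0], [0.758, -0.653, -0.0], [-0.0, -0.0, -1.0]]
force: [-0.9, -1.0, -21.8]
opening: 0.537
grip_force: 29.9
```

>>> arm_command --rows '[{"slide": [0, 0, 0], "rot": [0, 0, -6], "jaw": 1}, {"slide": [0, 0, 0], "rot": [0, 0, 0], "jaw": 1}]'

```text
time_s: 9.07
ee_pos: [0.5737, 0.3057, 0.0981]
eef_rot: [[0.728, 0.685, 0.002], [0.685, -0.728, 0.0], [0.002, 0.001, -1.0]]
force: [-5.7, -4.4, -6.1]
opening: 0.537
grip_force: 29.8
```

It has risen, so it's entering the window. I'll turn a little more and lift.

>>> arm_command --rows '[{"slide": [0, 0, 0], "rot": [0, 0, -4], "jaw": 1}, {"slide": [0, 0, 2], "rot": [0, 0, 0], "jaw": 1}, {"slide": [0, 0, 2], "rot": [0, 0, 0], "jaw": 1}]'

```text
time_s: 9.45
ee_pos: [0.5746, 0.3064, 0.1024]
eef_rot: [[0.775, 0.632, 0.004], [0.632, -0.775, 0.002], [0.005, 0.001, -1.0]]
force: [-0.9, -1.2, -2.2]
opening: 0.539
grip_force: 29.9
```

Free. Lifting out straight.

>>> arm_command --rows '[{"slide": [0, 0, 4], "rot": [0, 0, 0], "jaw": 1}, {"slide": [0, 0, 8], "rot": [0, 0, 0], "jaw": 1}, {"slide": [0, 0, 20], "rot": [0, 0, 0], "jaw": 1}, {"slide": [0, 0, 30], "rot": [0, 0, 0], "jaw": 1}, {"slide": [0, 0, 30], "rot": [0, 0, 0], "jaw": 1}]'

```text
time_s: 10.07
ee_pos: [0.5731, 0.3058, 0.1942]
eef_rot: [[0.777, 0.63, 0.001], [0.63, -0.777, 0.001], [0.001, 0.0, -1.0]]
force: [-0.6, -0.1, -2.3]
opening: 0.534
grip_force: 29.9
```

```bash
python3 - <<'E'
from h import *
p=look('scene',['tray','bar','chute_end','dispenser','handle']);look('top',['tray','bar','dispenser','handle'])
st=manip.read_state();R=st['eef_rot'];print(st['ee_pos'],np.degrees(np.arctan2(R[1,1],R[0,1])),st['joint_pos'],st['force'],st['opening'])
E
```

```text
scene tray 0.68 [0.5742 0.3018 0.1704]
scene tray 0.68 [ 0.3182 -0.1323  0.0007]
scene bar 0.67 [0.5712 0.3086 0.2225]
scene bar 0.62 [0.3643 0.135  0.0548]
scene bar 0.57 [ 0.3169 -0.1324  0.0549]
scene dispenser 0.69 [ 0.6011 -0.1143 -0.0033]
scene handle 0.49 [ 0.6065 -0.2409  0.1531]
top tray 0.84 [ 0.3197 -0.1321 -0.005 ]
top tray 0.78 [0.5738 0.3061 0.1614]
top tray 0.71 [0.3654 0.1389 0.0033]
top bar 0.77 [0.3662 0.1364 0.0542]
top bar 0.76 [0.569  0.3003 0.2208]
top bar 0.74 [ 0.3207 -0.1343  0.0551]
top dispenser 0.71 [ 0.6009 -0.1154  0.    ]
top handle 0.75 [ 0.6045 -0.2446  0.1581]
[0.57227588 0.30533838 0.1904015 ] -50.99650926165854 [ 2.35550358e+01  1.58123343e+01  7.87448588e+01 -2.93170393e-04
  8.55516316e+01  7.45515418e+01] [-0.94024924  0.72244744 -2.16596918] 0.5364226126011203
```

>>> arm_command --rows '[{"slide": [2, -35, 0], "rot": [0, 0, 9], "jaw": 1}, {"slide": [2, -45, 0], "rot": [0, 0, 9], "jaw": 1}, {"slide": [3, -45, 0], "rot": [0, 0, 9], "jaw": 1}, {"slide": [3, -45, 0], "rot": [0, 0, 9], "jaw": 1}, {"slide": [2, -45, 0], "rot": [0, 0, 9], "jaw": 1}]'

```text
time_s: 11.25
ee_pos: [0.5846, 0.0892, 0.1913]
eef_rot: [[0.099, 0.995, -0.0], [0.995, -0.099, -0.0], [-0.0, -0.0, -1.0]]
force: [0.8, -0.1, -1.9]
opening: 0.535
grip_force: 29.9
```

>>> arm_command --rows '[{"slide": [2, -35, -20], "rot": [0, 0, 9.8], "jaw": 1}, {"slide": [0, 0, -40], "rot": [0, 0, 0], "jaw": 1}, {"slide": [0, 0, 0], "rot": [0, 0, 0], "jaw": 1}]'

```text
time_s: 11.62
ee_pos: [0.5837, 0.0551, 0.1276]
eef_rot: [[-0.065, 0.998, -0.008], [0.998, 0.065, 0.0], [0.001, -0.008, -1.0]]
force: [-0.6, 1.0, -1.5]
opening: 0.538
grip_force: 29.9
```

```bash
python3 - <<'E'
from h import *
p=look('scene',['tray','bar','chute_end','dispenser'])
st=manip.read_state();R=st['eef_rot'];print(st['ee_pos'],np.degrees(np.arctan2(R[1,1],R[0,1])),st['force'],st['opening'])
im=p['frame'][:,:,::-1]; cv2.imwrite('pics/s4.png',cv2.resize(im[100:300,200:460],None,fx=3,fy=3,interpolation=2))
E
```

```text
scene tray 0.97 [0.5852 0.0494 0.1019]
scene tray 0.66 [ 0.3653  0.1374 -0.0007]
scene tray 0.6 [ 0.3199 -0.1301 -0.0004]
scene bar 0.95 [0.5844 0.0514 0.1546]
scene bar 0.84 [ 0.3149 -0.1298  0.0561]
scene bar 0.7 [0.3662 0.1359 0.0574]
scene dispenser 0.9 [ 0.5967 -0.1159 -0.0058]
[0.58808257 0.05617226 0.13378704] 3.843218913775028 [ 0.41121751 -0.4610644  -1.34498488] 0.5353486013609388
```

View pics/s4.png

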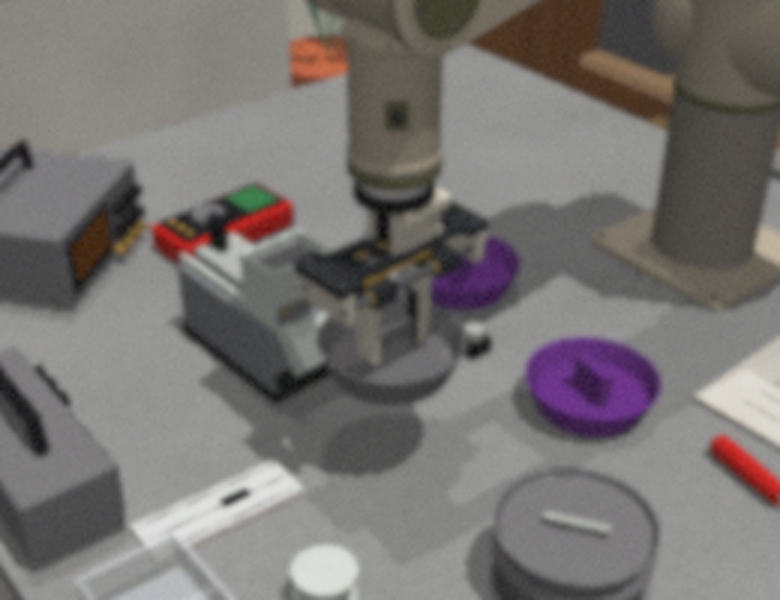

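The tray hangs level in front of the chute, at about (390,345) in the crop, with the bar across. Lowering it.

>>> arm_command --rows '[{"slide": [-1, 0, -40], "rot": [0, 0, 0], "jaw": 1}, {"slide": [0, 0, -35], "rot": [0, 0, 0], "jaw": 1}, {"slide": [0, 0, -20], "rot": [0, 0, 0], "jaw": 1}, {"slide": [0, 0, -4], "rot": [0, 0, 0], "jaw": 1}, {"slide": [0, 0, 0], "rot": [0, 0, 0], "jaw": 1}]'

```text
time_s: 12.5
ee_pos: [0.5868, 0.0557, 0.0339]
eef_rot: [[-0.066, 0.998, 0.002], [0.998, 0.066, 0.0], [-0.0, 0.002, -1.0]]
force: [0.6, -0.1, -0.4]
opening: 0.535
grip_force: 29.9
```

>>> arm_command --rows '[{"slide": [0, 0, -4], "rot": [0, 0, 0], "jaw": 1}, {"slide": [0, 0, -1], "rot": [0, 0, 0], "jaw": 1}, {"slide": [0, 0, 0], "rot": [0, 0, 0], "jaw": 1}]'

```text
time_s: 12.88
ee_pos: [0.586, 0.0556, 0.028]
eef_rot: [[-0.066, 0.998, 0.0], [0.998, 0.066, 0.0], [-0.0, 0.0, -1.0]]
force: [-0.1, 0.4, -1.9]
opening: 0.534
grip_force: 29.9
```

>>> arm_command --rows '[{"slide": [1, -15, 0], "rot": [0, 0, 0], "jaw": 1}, {"slide": [1, -15, 0], "rot": [0, 0, 0], "jaw": 1}, {"slide": [1, -9, 0], "rot": [0, 0, 0], "jaw": 1}, {"slide": [0, -4, 0], "rot": [0, 0, 0], "jaw": 1}, {"slide": [0, 0, 0], "rot": [0, 0, 0], "jaw": 1}]'

```text
time_s: 13.5
ee_pos: [0.589, 0.012, 0.0278]
eef_rot: [[-0.066, 0.998, 0.0], [0.998, 0.066, -0.0], [-0.0, 0.0, -1.0]]
force: [0.4, -0.2, -0.7]
opening: 0.537
grip_force: 29.9
```

```bash
python3 - <<'E'
from h import *
look('scene',['tray','bar','chute_end','dispenser','spot']);p=look('top',['tray','bar','dispenser','chute_end'])
st=manip.read_state();R=st['eef_rot'];print(st['ee_pos'],np.degrees(np.arctan2(R[1,1],R[0,1])),st['force'],st['opening'])
E
```

```text
scene tray 0.98 [0.5911 0.0071 0.0034]
scene tray 0.67 [ 0.3636  0.1335 -0.0027]
scene tray 0.58 [ 0.3165 -0.1332  0.0007]
scene bar 0.85 [0.5916 0.0123 0.0538]
scene bar 0.69 [0.3321 0.3676 0.0018]
scene bar 0.61 [ 0.3141 -0.1333  0.0572]
scene dispenser 0.58 [ 0.5981 -0.1153 -0.0024]
scene dispenser 0.58 [ 0.5942 -0.0518  0.0515]
scene spot 0.65 [ 0.5687  0.3036 -0.0008]
scene spot 0.22 [ 0.6045 -0.2407  0.1556]
top tray 0.75 [0.5937 0.0155 0.0009]
top tray 0.65 [ 0.3198 -0.1344 -0.0048]
top tray 0.64 [3.343e-01 3.648e-01 3.000e-04]
top bar 0.96 [ 0.3188 -0.135   0.0532]
top bar 0.73 [0.5923 0.0051 0.0558]
top bar 0.59 [0.3689 0.1345 0.0554]
top dispenser 0.78 [ 0.6007 -0.1133 -0.0017]
top chute_end 0.85 [ 0.5922 -0.0528  0.0514]
top chute_end 0.34 [ 0.7838  0.0332 -0.0031]
[0.58888742 0.01274662 0.02773577] 3.810819743086439 [ 0.52945098 -0.23478001  1.40218175] 0.5374687385146288
```

>>> arm_command --rows '[{"slide": [0, -2, 0], "rot": [0, 0, 0], "jaw": 1}, {"slide": [0, -1, 0], "rot": [0, 0, 0], "jaw": 1}, {"slide": [0, 0, 0], "rot": [0, 0, 0], "jaw": 1}]'

```text
time_s: 14.42
ee_pos: [0.5889, 0.0097, 0.0278]
eef_rot: [[-0.066, 0.998, 0.0], [0.998, 0.066, 0.0], [0.0, 0.0, -1.0]]
force: [0.5, 2.4, 1.4]
opening: 0.533
grip_force: 29.9
```

>>> arm_command --rows '[{"slide": [0, 0, 0], "rot": [0, 0, 0], "jaw": -0.4}, {"slide": [0, 0, 0], "rot": [0, 0, 0], "jaw": -0.4}, {"slide": [0, 0, 0], "rot": [0, 0, 0], "jaw": -0.4}, {"slide": [0, 0, 0], "rot": [0, 0, 0], "jaw": -0.4}]'

```text
time_s: 14.92
ee_pos: [0.5887, 0.0095, 0.0275]
eef_rot: [[-0.066, 0.998, -0.0], [0.998, 0.066, -0.0], [-0.0, -0.0, -1.0]]
force: [0.8, 0.6, -0.3]
opening: 0.703
grip_force: 0.0
```

>>> arm_command --rows '[{"slide": [0, 0, 20], "rot": [0, 0, 0], "jaw": -0.4}, {"slide": [0, 0, 40], "rot": [0, 0, 0], "jaw": -0.4}, {"slide": [0, 0, 50], "rot": [0, 0, 0], "jaw": -0.4}, {"slide": [0, 0, 50], "rot": [0, 0, 0], "jaw": -0.4}, {"slide": [0, 0, 60], "rot": [0, 0, 0], "jaw": -0.4}]'

```text
time_s: 15.55
ee_pos: [0.5882, 0.0096, 0.2503]
eef_rot: [[-0.066, 0.998, 0.0], [0.998, 0.066, -0.0], [-0.0, 0.0, -1.0]]
force: [0.7, -0.6, -0.2]
opening: 0.7
grip_force: 0.0
```

```bash
python3 - <<'E'
from h import *
look('scene',['tray','bar','dispenser','chute_end']);look('wrist',['tray','bar']);p=look('top',['tray'])
st=manip.read_state();print(st['ee_pos'])
im=p['frame'][:,:,::-1]; cv2.imwrite('pics/s5.png',cv2.resize(im[130:260,230:430],None,fx=4,fy=4,interpolation=2))
E
```

```text
scene tray 0.76 [0.5922 0.0009 0.0012]
scene tray 0.76 [ 0.3648  0.1358 -0.0032]
scene tray 0.72 [ 0.5923 -0.0533  0.0507]
scene bar 0.97 [0.3659 0.1368 0.0564]
scene bar 0.92 [ 0.3162 -0.131   0.0595]
scene bar 0.57 [0.5918 0.0074 0.0548]
scene dispenser 0.88 [ 0.5951 -0.1165 -0.003 ]
scene chute_end 0.59 [ 0.5917 -0.0532  0.0521]
wrist tray 0.93 [0.585  0.0073 0.0032]
wrist tray 0.82 [0.3646 0.1382 0.0008]
wrist bar 0.97 [ 0.3176 -0.1367  0.0595]
wrist bar 0.86 [0.3626 0.139  0.0521]
wrist bar 0.71 [0.5905 0.0072 0.054 ]
top tray 0.87 [ 0.324  -0.1347 -0.0059]
top tray 0.69 [0.3673 0.1419 0.0053]
top tray 0.66 [ 0.5937  0.0077 -0.0007]
[0.58793393 0.0096611  0.24591788]
```

>>> arm_command --rows '[{"slide": [3, -40, 10], "rot": [0, 0, 0], "jaw": -0.4}, {"slide": [3, -50, 0], "rot": [0, 0, 0], "jaw": -0.4}, {"slide": [3, -55, 0], "rot": [0, 0, 0], "jaw": -0.4}, {"slide": [4, -55, 0], "rot": [0, 0, 0], "jaw": -0.4}, {"slide": [4, -52, 0], "rot": [0, 0, 0], "jaw": -0.4}]'

```text
time_s: 16.68
ee_pos: [0.6053, -0.2441, 0.2565]
eef_rot: [[-0.066, 0.998, -0.001], [0.998, 0.066, 0.001], [0.001, -0.001, -1.0]]
force: [1.4, 0.3, 0.5]
opening: 0.697
grip_force: 0.0
```

>>> arm_command --rows '[{"slide": [0, 0, -20], "rot": [0, 0, 0], "jaw": -0.4}, {"slide": [0, 0, 0], "rot": [0, 0, 0], "jaw": -0.4}]'

```text
time_s: 16.92
ee_pos: [0.6042, -0.2414, 0.2339]
eef_rot: [[-0.066, 0.998, -0.005], [0.998, 0.066, 0.003], [0.004, -0.005, -1.0]]
force: [0.0, 0.6, -0.2]
opening: 0.699
grip_force: 0.0
```

```bash
python3 - <<'E'
from h import *
for i in range(2): st=manip.read_state();p=look('wrist',['handle','dispenser'])
look('scene',['handle','dispenser','chute_end']);look('top',['tray','chute_end'])
R=st['eef_rot'];print(st['ee_pos'],np.degrees(np.arctan2(R[1,1],R[0,1])),st['joint_pos'])
b=ortho(p,st,.605,-.2,.154,.1,400); c=ortho(p,st,.605,-.2,.112,.1,400)
cv2.imwrite('pics/w6.png',np.hstack([b,c]))
E
```

```text
wrist handle 0.73 [ 0.6021 -0.2424  0.1542]
wrist dispenser 0.64 [ 0.599  -0.1121  0.1381]
wrist dispenser 0.63 [ 0.5975 -0.1125  0.0011]
wrist handle 0.97 [ 0.6036 -0.2426  0.1569]
scene handle 0.74 [ 0.6027 -0.243   0.1533]
scene dispenser 0.64 [ 0.5965 -0.1122 -0.004 ]
scene chute_end 0.7 [ 0.5943 -0.052   0.0525]
scene chute_end 0.49 [0.5923 0.0059 0.0031]
scene chute_end 0.41 [ 0.3362  0.3674 -0.0007]
top tray 0.82 [0.5909 0.0102 0.0008]
top tray 0.73 [0.3666 0.1383 0.0029]
top tray 0.63 [ 0.3207 -0.1351 -0.005 ]
top chute_end 0.71 [ 0.5941 -0.0531  0.0509]
[ 0.60593271 -0.2409175   0.23767136] 3.8966965307407286 [-2.61941801e+01  1.51694857e+01  7.45832068e+01  1.38984809e-02
  9.02769299e+01 -3.00908086e+01]
```

View pics/w6.png

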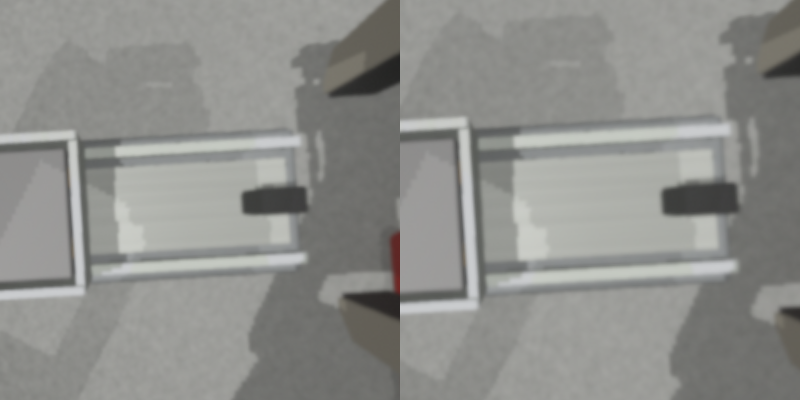

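>>> arm_command --rows '[{"slide": [-2, -1, -35], "rot": [0, 0, 0], "jaw": -0.4}, {"slide": [0, 0, -35], "rot": [0, 0, 0], "jaw": -0.4}, {"slide": [0, 0, -25], "rot": [0, 0, 0], "jaw": -0.4}, {"slide": [0, 0, -12], "rot": [0, 0, 0], "jaw": -0.4}, {"slide": [0, 0, 0], "rot": [0, 0, 0], "jaw": -0.4}]'

```text
time_s: 18.2
ee_pos: [0.6034, -0.2433, 0.13]
eef_rot: [[-0.066, 0.998, -0.001], [0.998, 0.066, 0.001], [0.001, -0.001, -1.0]]
force: [1.1, -0.2, -0.3]
opening: 0.702
grip_force: 0.0
```

```bash
python3 - <<'E'
from h import *
st=manip.read_state();p=look('wrist',['handle']);look('scene',['handle'])
print(st['ee_pos'],st['force'])
b=ortho(p,st,.605,-.24,.154,.06,400)
cv2.imwrite('pics/w7.png',b)
E
```

```text
wrist handle 0.57 [ 0.6036 -0.2442  0.1572]
scene handle 0.74 [ 0.6067 -0.2421  0.1546]
[ 0.60337917 -0.24326177  0.12999101] [ 1.0812331  -0.18860607 -0.27364026]
```

View pics/w7.png

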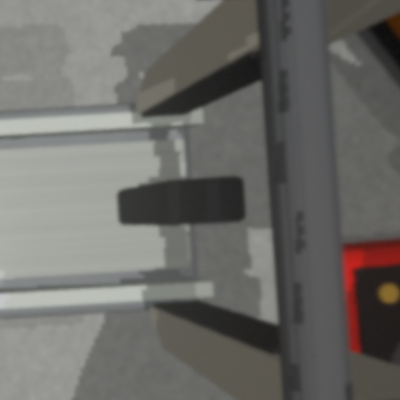

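The handle top is at about (182-244, 178-222) in the crop, so its centre is near (0.605, -0.241), between the fingers. Descend a last bit and close softly.

>>> arm_command --rows '[{"slide": [1.5, 2, -4], "rot": [0, 0, 0], "jaw": -0.4}, {"slide": [0, 0, -4], "rot": [0, 0, 0], "jaw": 0.2}, {"slide": [0, 0, 0], "rot": [0, 0, 0], "jaw": 0.5}, {"slide": [0, 0, 0], "rot": [0, 0, 0], "jaw": 0.6}, {"slide": [0, 0, 0], "rot": [0, 0, 0], "jaw": 0.7}]' --newtons 4

```text
time_s: 19.02
ee_pos: [0.6054, -0.2415, 0.1228]
eef_rot: [[-0.066, 0.998, 0.0], [0.998, 0.066, -0.0], [-0.0, 0.0, -1.0]]
force: [-0.3, 0.3, 0.2]
opening: 0.319
grip_force: 0.0
```

>>> arm_command --rows '[{"slide": [0, 0, 0], "rot": [0, 0, 0], "jaw": 1}, {"slide": [0, 0, 0], "rot": [0, 0, 0], "jaw": 1}, {"slide": [0, 0, 0], "rot": [0, 0, 0], "jaw": 1}]'

```text
time_s: 19.4
ee_pos: [0.6051, -0.2415, 0.1227]
eef_rot: [[-0.066, 0.998, -0.0], [0.998, 0.066, -0.0], [-0.0, -0.0, -1.0]]
force: [-1.6, -0.3, 2.9]
opening: 0.149
grip_force: 4.0
```

>>> arm_command --rows '[{"slide": [0, 0, 0], "rot": [0, 0, 0], "jaw": 1}, {"slide": [0, 2, 0], "rot": [0, 0, 0], "jaw": 1}, {"slide": [-0.3, 4, 0], "rot": [0, 0, 0], "jaw": 1}, {"slide": [-0.3, 5, 0], "rot": [0, 0, 0], "jaw": 1}, {"slide": [-0.4, 5, 0], "rot": [0, 0, 0], "jaw": 1}]' --newtons 20

```text
time_s: 20.02
ee_pos: [0.6043, -0.2273, 0.1227]
eef_rot: [[-0.065, 0.998, 0.001], [0.998, 0.065, -0.003], [-0.003, 0.0, -1.0]]
force: [-1.0, -9.0, -0.9]
opening: 0.149
grip_force: 20.0
```

>>> arm_command --rows '[{"slide": [-0.3, 5, 0], "rot": [0, 0, 0], "jaw": 1}, {"slide": [-0.3, 5, 0], "rot": [0, 0, 0], "jaw": 1}, {"slide": [-0.3, 5, 0], "rot": [0, 0, 0], "jaw": 1}, {"slide": [-0.3, 5, 0], "rot": [0, 0, 0], "jaw": 1}, {"slide": [-0.3, 5, 0], "rot": [0, 0, 0], "jaw": 1}]'

```text
time_s: 20.65
ee_pos: [0.6028, -0.2026, 0.1228]
eef_rot: [[-0.065, 0.998, 0.001], [0.998, 0.065, -0.003], [-0.003, 0.0, -1.0]]
force: [-1.6, -9.7, -1.2]
opening: 0.152
grip_force: 20.0
```

```bash
python3 - <<'E'
from h import *
look('scene',['handle','dispenser','chute_end']);look('top',['chute_end','tray'])
st=manip.read_state();print(st['ee_pos'],st['force'])
E
```

```text
scene handle 0.55 [ 0.605  -0.2058  0.1552]
scene handle 0.3 [ 0.5939 -0.0822  0.0926]
scene dispenser 0.66 [ 0.5989 -0.1158 -0.0018]
scene chute_end 0.63 [ 0.5912 -0.0543  0.0528]
scene chute_end 0.29 [ 0.4983 -0.4308 -0.0007]
top chute_end 0.81 [ 0.5942 -0.0555  0.05  ]
top chute_end 0.64 [ 6.012e-01 -1.130e-01 -6.000e-04]
top tray 0.98 [0.3673 0.1393 0.0026]
top tray 0.97 [ 0.5956  0.0085 -0.0009]
[ 0.60280008 -0.20201736  0.12275057] [-0.92490961 -7.07360663 -1.24354753]
```

>>> arm_command --rows '[{"slide": [-0.3, 5, 0], "rot": [0, 0, 0], "jaw": 1}, {"slide": [-0.3, 5, 0], "rot": [0, 0, 0], "jaw": 1}, {"slide": [-0.3, 5, 0], "rot": [0, 0, 0], "jaw": 1}, {"slide": [-0.1, 2, 0], "rot": [0, 0, 0], "jaw": 1}, {"slide": [0, 1, 0], "rot": [0, 0, 0], "jaw": 1}]'

```text
time_s: 21.62
ee_pos: [0.6018, -0.1848, 0.1228]
eef_rot: [[-0.065, 0.998, 0.001], [0.998, 0.065, -0.004], [-0.004, 0.0, -1.0]]
force: [-1.8, -9.9, -1.2]
opening: 0.148
grip_force: 20.0
```

>>> arm_command --rows '[{"slide": [-0.1, 1, 0], "rot": [0, 0, 0], "jaw": 1}, {"slide": [0, 1, 0], "rot": [0, 0, 0], "jaw": 1}, {"slide": [0, 1, 0], "rot": [0, 0, 0], "jaw": 1}]'

```text
time_s: 22.0
ee_pos: [0.6016, -0.1819, 0.1228]
eef_rot: [[-0.065, 0.998, 0.0], [0.998, 0.065, -0.004], [-0.004, 0.0, -1.0]]
force: [-0.6, -11.6, -0.4]
opening: 0.149
grip_force: 20.0
```

>>> arm_command --rows '[{"slide": [-0.1, 1, 0], "rot": [0, 0, 0], "jaw": 1}, {"slide": [0, 0.3, 0], "rot": [0, 0, 0], "jaw": 1}]'

```text
time_s: 22.25
ee_pos: [0.6016, -0.1806, 0.1228]
eef_rot: [[-0.065, 0.998, 0.001], [0.998, 0.065, -0.004], [-0.004, 0.0, -1.0]]
force: [-1.5, -10.6, -0.7]
opening: 0.15
grip_force: 20.0
```

>>> arm_command --rows '[{"slide": [0, 0.5, 0], "rot": [0, 0, 0], "jaw": 1}, {"slide": [0, 0.4, 0], "rot": [0, 0, 0], "jaw": 1}]'

```text
time_s: 22.5
ee_pos: [0.6015, -0.1797, 0.1228]
eef_rot: [[-0.065, 0.998, 0.0], [0.998, 0.065, -0.004], [-0.004, 0.0, -1.0]]
force: [-1.7, -11.0, -0.8]
opening: 0.151
grip_force: 20.0
```

```bash
python3 - <<'E'
from h import *
st=manip.read_state();print(st['ee_pos'],st['force']);look('wrist',['handle']);look('scene',['handle','pack','dispenser'])
st=manip.read_state();print(st['ee_pos'],st['force'])
E
```

```text
[ 0.60147692 -0.17974315  0.12275897] [ -1.68628194 -10.98001167  -0.83499218]
wrist handle 0.83 [ 0.599  -0.1804  0.1592]
scene handle 0.71 [0.5704 0.3028 0.0043]
scene handle 0.43 [ 0.6017 -0.1809  0.1523]
scene handle 0.21 [ 0.5936 -0.0272  0.0332]
scene pack 0.77 [ 0.5958 -0.0294  0.0329]
scene pack 0.4 [ 0.5966 -0.1167  0.1264]
scene dispenser 0.77 [ 0.5999 -0.1142 -0.002 ]
[ 0.60150726 -0.17972437  0.12277408] [ -1.52210631 -10.21854158  -0.9168362 ]
```

>>> arm_command --rows '[{"slide": [0, 0.5, 0], "rot": [0, 0, 0], "jaw": 1}, {"slide": [0, 0.0, 0], "rot": [0, 0, 0], "jaw": 1}]'

```text
time_s: 23.05
ee_pos: [0.6015, -0.1795, 0.1228]
eef_rot: [[-0.065, 0.998, 0.0], [0.998, 0.065, -0.004], [-0.004, 0.0, -1.0]]
force: [-2.7, -10.7, -0.8]
opening: 0.149
grip_force: 20.0
```

Travel is about 62 mm, so the slide is at its stop, and the pack is out. Letting go.

>>> arm_command --rows '[{"slide": [0, 0, 0], "rot": [0, 0, 0], "jaw": -0.5}, {"slide": [0, 0, 0], "rot": [0, 0, 0], "jaw": -0.5}, {"slide": [0, 0, 0], "rot": [0, 0, 0], "jaw": -0.5}, {"slide": [0, 0, 0], "rot": [0, 0, 0], "jaw": -0.5}]'

```text
time_s: 23.55
ee_pos: [0.6017, -0.1764, 0.1226]
eef_rot: [[-0.067, 0.998, 0.0], [0.998, 0.067, 0.0], [0.0, 0.0, -1.0]]
force: [-0.3, -0.5, 0.8]
opening: 0.53
grip_force: 0.0
```

>>> arm_command --rows '[{"slide": [0, 0, 20], "rot": [0, 0, 0], "jaw": -0.5}, {"slide": [0, 0, 40], "rot": [0, 0, 0], "jaw": -0.5}, {"slide": [0, -20, 50], "rot": [0, 0, 0], "jaw": -0.5}, {"slide": [0, -50, 30], "rot": [0, 0, 0], "jaw": -0.5}, {"slide": [0, -50, 0], "rot": [0, 0, 0], "jaw": -0.5}]'

```text
time_s: 24.18
ee_pos: [0.6036, -0.2985, 0.2696]
eef_rot: [[-0.068, 0.998, 0.008], [0.998, 0.068, -0.005], [-0.005, 0.008, -1.0]]
force: [0.2, 0.5, 0.2]
opening: 0.747
grip_force: 0.0
```

```bash
python3 - <<'E'
from h import *
p=look('scene',['handle','pack','dispenser','tray','bar']);q=look('top',['handle','pack','tray','chute_end'])
a=p['frame'][120:270,220:370,::-1]; b=q['frame'][130:280,280:430,::-1]
cv2.imwrite('pics/end.png',cv2.resize(np.hstack([a,b]),(800,400),interpolation=2))
E
```

```text
scene handle 0.76 [ 0.6049 -0.2392  0.157 ]
scene pack 0.58 [ 0.5963 -0.1144  0.0966]
scene pack 0.44 [ 0.5936 -0.0275  0.0318]
scene dispenser 0.68 [ 0.5974 -0.1156 -0.0029]
scene tray 0.89 [ 0.3665  0.1366 -0.0004]
scene tray 0.8 [ 0.3188 -0.1349 -0.    ]
scene tray 0.67 [0.5934 0.0059 0.0043]
scene bar 0.92 [0.3672 0.134  0.0599]
scene bar 0.83 [0.5922 0.01   0.0534]
scene bar 0.8 [ 0.3151 -0.1329  0.0579]
top handle 0.94 [ 0.6045 -0.2414  0.1563]
top pack 0.77 [ 0.6029 -0.1144  0.1156]
top pack 0.5 [ 0.5939 -0.0263  0.0358]
top tray 0.83 [0.3656 0.1391 0.0049]
top tray 0.73 [0.5917 0.0098 0.0009]
top chute_end 0.59 [ 0.593  -0.0523  0.0493]
```

View pics/end.png

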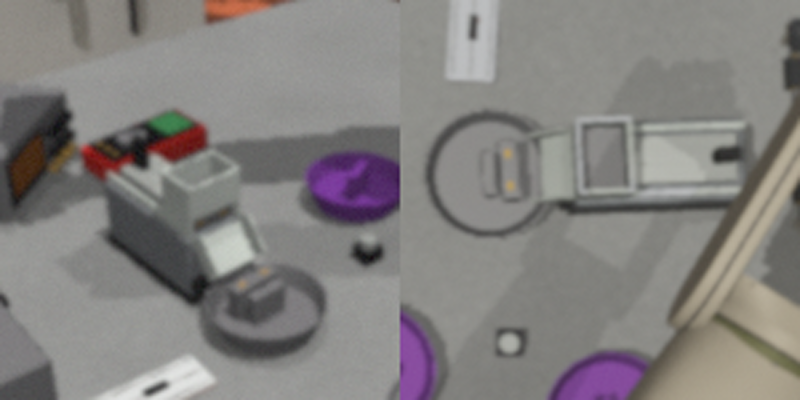

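The pack sits in the tray between bar and chute (top crop 512,172), the slide is home, the other packs are in the magazine, and nothing else has shifted. I'll hand in.

>>> arm_command --rows '[{"slide": [0, 0, 0], "rot": [0, 0, 0], "jaw": -0.5}, {"slide": [0, 0, 0], "rot": [0, 0, 0], "jaw": -0.5}]'

```text
time_s: 24.98
ee_pos: [0.6017, -0.2965, 0.2626]
eef_rot: [[-0.067, 0.998, -0.0], [0.998, 0.067, 0.0], [0.0, -0.0, -1.0]]
force: [0.1, 0.2, 0.5]
opening: 0.75
grip_force: 0.0
```

```bash
python3 -c "
from station import manip
print(manip.finish_job())"
```

```text
the job is handed in; nothing more can be done
None
```

I handed the job in at about 25 s, and no verdict came back: in the last pictures the tray stands under the chute with one pack in it, the slide is home, and the dispenser and the bystanders in view had not visibly moved; the snap-back speed was not measured.

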